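Put the washed paint tray back in its pocket, open side up

ROBOT

A 7-joint arm with a two-finger parallel gripper is mounted at the origin on the work surface. World frame = base frame: x ahead of the robot, y to its left, z up, the work surface at z = 0. Lengths are in m, angles in rad, forces in N, time in s.
With the tool pointing down it reaches from about 0.4 to 0.85 m from the base axis. Payload 4.5 kg.
Tool frame: the origin (TCP) lies between the finger pads; the fingertips stand 11 mm ahead of it and the grasp point (between the pads) lies 8 mm behind it (r.tip_reach is the distance from the TCP to the fingertips, in m); x points along the fingers, y is the direction in which the jaws open and shut, and the axes are right-handed (so a half turn about x gives the same grasp; the last joint's range is limited). The gripper opens to 88 mm and grips with 3 to 60 N. Pads are 18 mm wide; open, the fingers measure 123 mm over their backs; the gripper's body (75 mm by 187 mm) begins 45 mm behind the grasp point.
Start: joints at [1.381, 0.689, -0.195, 1.565, 0.157, 0.902, -0.215], TCP at [0.139, -0.609, 0.25] pointing down, gripper open.
Joint ranges: [-3.01, 3.01], [-0.46, 2.08], [-1.47, 1.51], [0.13, 2.56], [-1, 4.14], [0.04, 2.09], [-2.66, 2.66]. Speed limits (rad/s): [2.57, 2.57, 3.14, 3.14, 3.14, 3.14, 3.14].

INTERFACE

Orientations are given as a unit quaternion [x, y, z, w].
In Python, from plant import r gives the robot as it stands.
- The arm moves only by the tool drive_tool, never from a script. Its argument "deltas" is a list of rows, each a list of 3 entries, a list of its own where there are three numbers: the turn, a rotation vector about the tool's x, y, z in degrees, then the shift along the tool's x, y, z in cm, then the finger opening in cm, from 0 to 8.81. A call has 1 to 12 rows; each row shifts and turns the commanded pose from where the row before left it, along the tool's axes as they then stand; what a row does not reach is not made up. A row lasts 1/12 s, in which the tool goes at most 41.7 mm and 7.16 degrees, less where a joint would pass 70% of its speed; a pose out of reach is approached as far as the arm can. A call is refused whole if a number of a shift passes 4.17 or a number of a turn 7.16, either way. A call with a gripper value outside its range is refused whole. The fingers move at their own pace and stop on an object; "force" is the grip in N (left out, the last holds). Time passes only in rows, so rows that do not move let the fingers close. It gives the time, the measured TCP pose, the force and the opening at its end, in the units of the state.
- r.get_state(): the state, without advancing time (a new reading comes with each control period).
- r.snapshot(name): name is "scene" or "top" or "wrist"; returns a dict with "color" (400x640x3 uint8, red, green, blue), "fov_y" (degrees; the focal length in pixels is half the picture's height over the tangent of half this angle, whatever the lens; pixels are square), "cx", "cy" (the principal point, pixels), "k1" (the pictures are not rectified: a ray, as slopes to the right and down, at radius r is drawn at 1 + k1 r^2 times it, then the intrinsics apply), "extrinsics" (4x4, takes a point from world to camera coordinates); the wrist camera has in their place "tool_from_camera" (4x4, takes a point from camera to tool coordinates, whose origin is the TCP and whose axes are the tool frame's). Camera axes: x right, y up, looking along -z (the intrinsics and any distortion apply to the point x, -y, -z); pixel columns grow to the right and rows downward; lengths in m; the calibration is good to about 2 mm. A picture is of the moment at which its call begins: read the wrist's pose just before it. There is no depth.
- r.finish_job(): hands the job in, once; it reports no verdict.
The state is a dict: "clock": time; "q": joint angles; "qd": joint speeds; "joint_torque": joint torques, N m; "tool_pos": TCP position; "eef_rot": TCP orientation; "contact_force": force on the tool from outside, world axes, zero at the start; "moment": the same for the moment, N m; "opening": opening from 0.0 (shut) to 1.0 (fully open).
Only numpy, scipy, OpenCV 4.12 (cv2) and the standard library are available. Lean on these libraries where they do the work, as an engineer would, in place of code of your own. Each camera call takes 0.05 s, during which the arm holds its last target. There are 200 camera calls.

TASK

The washed paint tray is standing on its long edge on the bench. Lay it in the rectangular pocket of the plywood paint caddy with its open side up, fully down on the pocket's floor, and let go of it. Do not disturb the jar, the brush or the red bauble on its stand.

Things in the scene. Friction and masses are not known exactly. Their poses are not given: they have to be found in the camera images.
- tray: White plastic paint tray, an open box 120 mm long (own x), 60 wide (y), 32 high (z), walls and floor 5 mm thick; two low dividers and red, gold and blue paint stains inside, plain white underneath; 0.12 kg. Origin: centre of the outer underside; own z points out of the open side. Starts standing on a long side wall, 60 mm high: own y vertical, z level, facing any direction.
- caddy: Plywood caddy fixed to the bench: block 210 mm (own x) by 130 mm (y), 24 mm thick. Origin: centre of its underside, own z up. Pocket centred at own x = -25 mm, y = 0. Two white paint pots with red and gold lids are fixed on it at own x = +76 mm, y = -36 and +36 mm, 42 mm in diameter, rising 35 mm above its top.
- pocket (a point): Centre of the dark-lined floor of the caddy's rectangular pocket, 12 mm above the bench. Pocket 128 mm long (own x), 68 mm wide (y), 12 mm deep, mouth chamfered 2 mm; the caddy's top is 12 mm above this point. Axes as the caddy's. The tray fits either way round along x and stands 20 mm proud when home.
- jar: Loose jar with a white lid and pale label, 60 mm in diameter, 80 mm high, 0.25 kg. Origin: centre of its underside. Leave it alone.
- bauble: Red bauble with gold dots, 72 mm in diameter, fixed on a pin over a dark round base 72 mm in diameter, loose on the bench; 116 mm high in all, 0.3 kg. Origin: centre of the base's underside. Leave it alone.
- brush: Loose paint brush lying on the bench along own x, 170 mm long, blue handle to -x. Leave it alone.
Things that resemble listed ones, but are neither listed nor needed, are in the scene too. There is more than one size of the tray; the job needs the middle-sized.

How it is judged:
At the end, for the whole second after the job is handed in: The tray lies in the caddy's pocket, open side up: level within 0.08 rad, its underside within 4 mm of the pocket's floor, its centre within 9 mm of the pocket's centre, its length along the pocket's within 0.2 rad, at rest (angle between tray's own z axis and vertical below 0.08 rad and horizontal distance between tray and pocket below 0.009 m and z of tray in the frame of pocket below 0.004 m and angle between the x axis of tray and the x axis of pocket, either way round below 0.2 rad and linear speed of tray below 0.02 m/s); the robot touches nothing.
It fails at once if the jar is shifted by more than 25 mm or tipped (distance of jar from where it was at the start of the episode above 0.025 m or angle between jar's own z axis and vertical above 0.5 rad).
It fails at once if the bauble on its stand is shifted by more than 25 mm or tipped (distance of bauble from where it was at the start of the episode above 0.025 m or angle between bauble's own z axis and vertical above 0.5 rad).
It fails at once if the brush is shifted by more than 40 mm (distance of brush from where it was at the start of the episode above 0.04 m).
It also fails if it takes over 51 s, if anything falls off the work surface, if the arm or the gripper's body presses on something with over 40 N, if the wrist force passes 120 N, or if a joint passes its speed limit or range.

## Working session

There is one attempt and no reset: what is moved stays moved. The work goes in short steps, Python scripts to look and compute and a tool call to move; the robot and the scene stay as the last step left them, time stands still between calls to the robot, and variables do not carry over. Pictures are saved under pics/ and viewed, about 8 in all and at most 12, crops included, and the job is handed in when it is done.

Besides the shell and the picture viewer there is one more tool, called after "Emit:" as name([rows], argument=value, ...), one row to a line, values as JSON. drive_tool: Moves the arm, as the interface text tells. Its arguments: {"type":"object","properties":{"deltas":{"type":"array","items":{"type":"array"}},"force":{"type":"number"}},"required":["deltas"]}

```bash
ls; mkdir -p pics
cat > h.py <<'E'
import numpy as np, cv2
from scipy.spatial.transform import Rotation as R
from plant import r
def snap(n):
    st=r.get_state(); s=r.snapshot(n); s['name']=n
    if 'extrinsics' in s: s['E']=np.array(s['extrinsics'])
    else:
        T=np.eye(4);T[:3,:3]=R.from_quat(st['eef_rot']).as_matrix();T[:3,3]=st['tool_pos']
        s['E']=np.linalg.inv(T@np.array(s['tool_from_camera']))
    s['f']=200/np.tan(np.radians(s['fov_y'])/2)
    return s
def save(s,fn,crop=None,k=1):
    im=s['color'][:,:,::-1]
    if crop: x0,y0,x1,y1=crop; im=im[y0:y1,x0:x1]
    cv2.imwrite('pics/'+fn,cv2.resize(im,None,fx=k,fy=k,interpolation=cv2.INTER_CUBIC))
def proj(s,P):
    P=np.atleast_2d(P); c=P@s['E'][:3,:3].T+s['E'][:3,3]
    m=np.stack([c[:,0],-c[:,1]],1)/-c[:,2:3]
    m=m*(1+s['k1']*(m**2).sum(1,keepdims=True))
    return m*s['f']+[s['cx'],s['cy']]
def world(s,uv,z):
    d=(np.array(uv,float)-[s['cx'],s['cy']])/s['f']; m=d.copy()
    for _ in range(30): m=d/(1+s['k1']*(m@m))
    Rm=s['E'][:3,:3]; o=-Rm.T@s['E'][:3,3]; v=Rm.T@np.array([m[0],-m[1],-1])
    return o+v*(z-o[2])/v[2]
E
python3 - <<'E'
from h import *
import pickle
for n in('scene','top','wrist'):
    s=snap(n); save(s,n+'0.png'); pickle.dump(s,open(n+'0.pkl','wb')); print(n,s['fov_y'],s['k1'],s['cx'],s['cy'])
print(r.get_state(),r.tip_reach)
E
```

```text
pics
scene 55.36508206277103 0.014582958814813703 315.32529290204724 197.98834084753346
top 57.09696915940015 -0.026919225375193534 320.1423731681329 200.20323333516382
wrist 70.052007632564 0.011537935586397725 321.5350359401061 199.74584884484102
{'clock': 0.15, 'q': array([ 1.38081614,  0.68978497, -0.19448363,  1.56609666,  0.15733358,
        0.90251819, -0.21510975]), 'qd': array([ 0.00013141, -0.00463434, -0.00103228, -0.00439566,  0.00024139,
        0.00098215,  0.00021509]), 'joint_torque': array([-1.43606459e-03, -5.27858126e+01, -1.26847867e+00, -1.53585684e+01,
       -5.25190844e-02,  3.88825225e-03,  1.14801119e-04]), 'tool_pos': array([ 0.13852803, -0.60897465,  0.24909939]), 'eef_rot': array([-0.70257106, -0.07945647,  0.70279555, -0.07847926]), 'contact_force': array([ 0.27978188,  0.07185577, -0.83396885]), 'moment': array([0.00238679, 0.02886562, 0.05152308]), 'opening': 0.9986553563323015} 0.011
```

View pics/scene0.png

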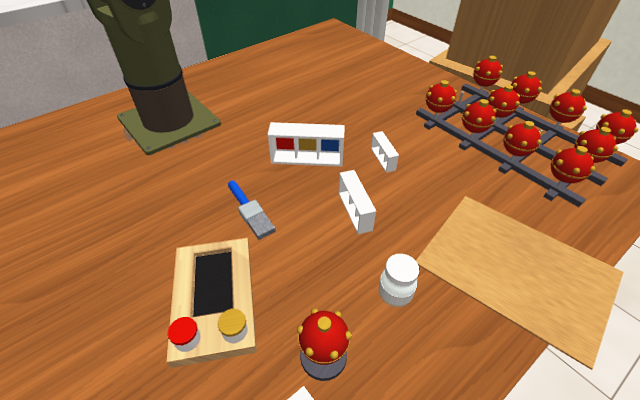

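View pics/top0.png

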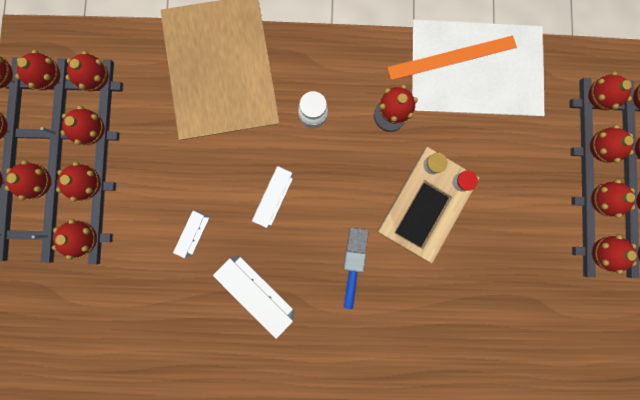

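The scene camera shows three white trays at about (307,145), (357,202) and (385,152). In the top view these are large (253,297), middle (272,197) and small (191,234). The caddy is at (430,205), the brush (355,268), the jar (313,108) and the bauble (396,105). I'll measure the trays to pick the middle one, then check with a crop.

Run:
```python
from h import *
import pickle
s=pickle.load(open('top0.pkl','rb')); im=s['color']
print(proj(s,[[0,0,0],[.5,0,0],[.5,.3,0]]).round(0), (-s['E'][:3,:3].T@s['E'][:3,3]).round(3))
hsv=cv2.cvtColor(im,cv2.COLOR_RGB2HSV)
m=((hsv[...,1]<40)&(hsv[...,2]>225)).astype(np.uint8)
n,l,st,c=cv2.connectedComponentsWithStats(m)
for i in range(1,n):
    if 150<st[i,4]<4000:
        ys,xs=np.where(l==i); rr=cv2.minAreaRect(np.stack([xs,ys],1).astype(np.float32)); b=cv2.boxPoints(rr)
        print(c[i].round(0),rr); 
        for z in(.04,.06,.08): 
            w=np.array([world(s,p,z)[:2] for p in b]); print(z,w.round(3).tolist(),np.linalg.norm(w[1]-w[0]).round(3),np.linalg.norm(w[2]-w[1]).round(3))
d=((hsv[...,2]<60)).astype(np.uint8)
n,l,st,c=cv2.connectedComponentsWithStats(d)
i=l[215,421]; ys,xs=np.where(l==i); rr=cv2.minAreaRect(np.stack([xs,ys],1).astype(np.float32)); b=cv2.boxPoints(rr)
w=np.array([world(s,p,.012)[:2] for p in b]); print('pocket',rr,w.round(3).tolist(),w.mean(0))
im2=cv2.resize(im[140:350,160:300,::-1],None,fx=2.8,fy=2.8,interpolation=cv2.INTER_CUBIC)
im3=cv2.resize(im[140:350,340:490,::-1],None,fx=2.6,fy=2.8,interpolation=cv2.INTER_CUBIC)
cv2.imwrite('pics/crop.png',np.hstack([im2,im3]))
```

```text
[[344. 462.]
 [350. 223.]
 [211. 219.]] [0.496 0.081 0.792]
[313. 104.] ((312.5, 104.0), (24.0, 25.0), 90.0)
0.04 [[0.771, 0.116], [0.773, 0.064], [0.722, 0.062], [0.72, 0.114]] 0.052 0.051
0.06 [[0.764, 0.115], [0.766, 0.064], [0.716, 0.063], [0.714, 0.113]] 0.051 0.05
0.08 [[0.757, 0.114], [0.758, 0.064], [0.71, 0.063], [0.708, 0.112]] 0.05 0.049
[273. 197.] ((272.8170471191406, 197.14634704589844), (18.78777503967285, 60.065006256103516), 24.775142669677734)
0.04 [[0.5, 0.205], [0.614, 0.158], [0.598, 0.123], [0.485, 0.17]] 0.123 0.039
0.06 [[0.5, 0.202], [0.61, 0.156], [0.596, 0.122], [0.485, 0.168]] 0.12 0.038
0.08 [[0.5, 0.199], [0.607, 0.154], [0.593, 0.12], [0.486, 0.165]] 0.116 0.037
[190. 234.] ((190.47447204589844, 235.05477905273438), (17.338302612304688, 45.6112174987793), 25.016895294189453)
0.04 [[0.431, 0.362], [0.516, 0.327], [0.502, 0.294], [0.418, 0.33]] 0.092 0.036
0.06 [[0.433, 0.355], [0.516, 0.321], [0.502, 0.289], [0.42, 0.323]] 0.089 0.035
0.08 [[0.435, 0.347], [0.515, 0.314], [0.502, 0.283], [0.422, 0.316]] 0.087 0.034
[255. 296.] ((255.50003051757812, 295.0000305175781), (88.38834381103516, 31.81980323791504), 45.0)
0.04 [[0.388, 0.279], [0.434, 0.236], [0.313, 0.105], [0.267, 0.149]] 0.064 0.178
0.06 [[0.391, 0.274], [0.436, 0.231], [0.318, 0.104], [0.273, 0.147]] 0.062 0.174
0.08 [[0.394, 0.269], [0.437, 0.227], [0.322, 0.104], [0.279, 0.145]] 0.06 0.169
pocket ((421.8846435546875, 214.57691955566406), (28.652021408081055, 56.68386459350586), 29.744882583618164) [[0.484, -0.095], [0.591, -0.155], [0.562, -0.209], [0.456, -0.149]] [ 0.52343345 -0.15204737]
```

View pics/crop.png

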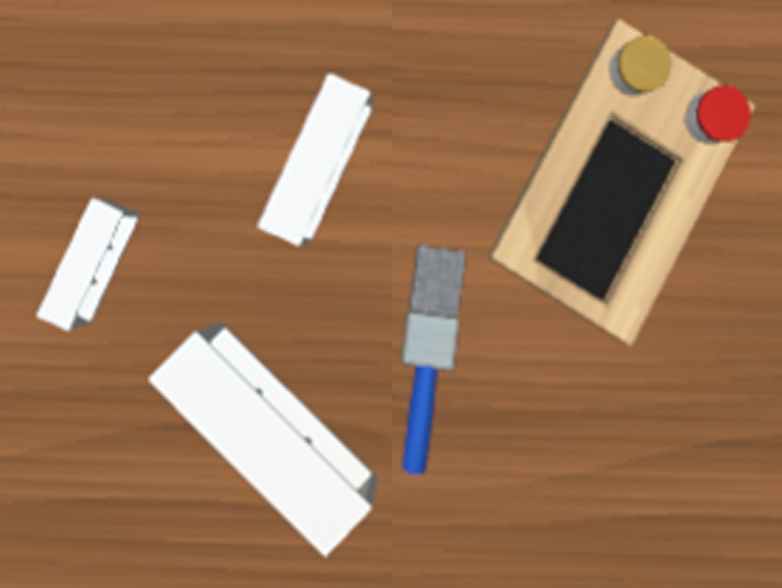

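The crop shows the middle tray (120 mm long) at top-view (272,197), with its open side facing right (world -y). The other two are 89 mm and 172 mm long. The pocket is nearly parallel to the tray. My plan is to tip the tray onto its underside by pushing the top rim with closed fingers. Then I'll grasp it across its 60 mm width, tool down, and carry it to the pocket.

```bash
cat >> h.py <<'E'
def plan(pos,yaw=None):
    "yaw deg of tool y (mod 180) for a down-pointing tool; prints remaining turn/shift in present tool axes"
    st=r.get_state(); Rc=R.from_quat(st['eef_rot']); p=np.array(st['tool_pos'])
    print('clock',round(st['clock'],2),'pos',p.round(4),'open',round(st['opening'],3),'f',np.round(st['contact_force'],1),'yaw',np.degrees(np.arctan2(*Rc.as_matrix()[[1,0],[1,1]])).round(1),'q7',st['q'][6].round(2))
    print('shift cm (now axes)',(Rc.inv().apply(np.array(pos)-p)*100).round(2))
    if yaw is not None:
      for a in(yaw,yaw+180):
        y=np.array([np.cos(np.radians(a)),np.sin(np.radians(a)),0]); x=np.array([0,0,-1.]); M=R.from_matrix(np.stack([x,y,np.cross(x,y)],1))
        print('turn',a,np.degrees((Rc.inv()*M).as_rotvec()).round(1),'shift after turn',(M.inv().apply(np.array(pos)-p)*100).round(2))
E
python3 - <<'E'
from h import *
plan([.52,.094,.2],67.4)
print(R.from_quat(r.get_state()['eef_rot']).as_matrix().round(2))
E
```

```text
clock 0.15 pos [ 0.1385 -0.609   0.2491] open 0.999 f [ 0.3  0.1 -0.8] yaw -77.2 q7 -0.22
shift cm (now axes) [  4.99 -60.07 -52.8 ]
turn 67.4 [-1.446e+02 -1.000e-01  0.000e+00] shift after turn [ 4.91 79.56  8.2 ]
turn 247.4 [35.4  0.   0.1] shift after turn [  4.91 -79.56  -8.2 ]
[[-0.    0.22 -0.98]
 [ 0.   -0.98 -0.22]
 [-1.   -0.    0.  ]]
```

Emit:
drive_tool([
  [[0,0,0],[0,-1.44,-3.2],0],
  [[0,0,0],[0,-1.44,-3.2],0],
  [[0,0,0],[0,-1.44,-3.2],0],
  [[0,0,0],[0,-1.44,-3.2],0],
  [[0,0,0],[0,-1.44,-3.2],0],
  [[0,0,0],[0,-1.44,-3.2],0],
  [[0,0,0],[0,-1.44,-3.2],0],
  [[0,0,0],[0,-1.44,-3.2],0],
  [[0,0,0],[0,-1.44,-3.2],0],
  [[0,0,0],[0,-1.44,-3.2],0],
], force=20)

```text
clock: 0.98
tool_pos: [0.4198, -0.3966, 0.2496]
eef_rot: [-0.703, -0.079, 0.703, -0.079]
contact_force: [0.3, -0.8, -0.4]
opening: 0.266
```

Emit:
drive_tool([
  [[0,0,0],[0,-3.26,-1.5],0],
  [[0,0,0],[0,-3.26,-1.5],0],
  [[0,0,0],[0,-3.26,-1.5],0],
  [[0,0,0],[0,-3.26,-1.5],0],
  [[0,0,0],[0,-3.26,-1.5],0],
  [[0,0,0],[0,-3.26,-1.5],0],
  [[0,0,0],[0,-3.26,-1.5],0],
  [[0,0,0],[0,-3.26,-1.5],0],
  [[0,0,0],[0,-3.26,-1.5],0],
  [[0,0,0],[0,-3.26,-1.5],0],
  [[0,0,0],[0,-3.26,-1.5],0],
  [[0,0,0],[0,-3.26,-1.5],0],
])

```text
clock: 1.98
tool_pos: [0.5074, 0.0252, 0.2496]
eef_rot: [-0.703, -0.079, 0.703, -0.079]
contact_force: [-0.4, -0.1, -0.6]
opening: 0.003
```

Emit:
drive_tool([
  [[0,0,0],[0,-3.26,-1.5],0],
  [[0,0,0],[0,-3.26,-1.5],0],
  [[5.9,0,0],[0,0,0],0],
  [[5.9,0,0],[0,0,0],0],
  [[5.9,0,0],[0,0,0],0],
  [[5.9,0,0],[0,0,0],0],
  [[5.9,0,0],[0,0,0],0],
  [[5.9,0,0],[0,0,0],0],
  [[0,0,0],[0,0,0],0],
  [[0,0,0],[0,0,0],0],
])

```text
clock: 2.82
tool_pos: [0.5221, 0.0937, 0.2496]
eef_rot: [-0.694, 0.137, 0.694, 0.137]
contact_force: [-0.5, -0.2, -0.4]
opening: 0.007
```

Run:
```python
from h import *
plan([.52,.094,.06],67.4)
s=snap('wrist'); save(s,'w1.png')
c=np.array([[.5,.202,.06],[.61,.156,.06],[.598,.127,.06],[.488,.173,.06]]); print(proj(s,c).round(0).tolist())
```

```text
clock 2.82 pos [0.5221 0.0937 0.2496] open 0.007 f [-0.5 -0.2 -0.4] yaw -112.4 q7 -2.16
shift cm (now axes) [18.96  0.05  0.2 ]
turn 67.4 [-179.8    0.     0. ] shift after turn [18.96 -0.06 -0.2 ]
turn 247.4 [ 0.2  0.  -0. ] shift after turn [18.96  0.06  0.2 ]
[[247.0, 231.0], [240.0, 131.0], [268.0, 131.0], [273.0, 231.0]]
```

View pics/w1.png

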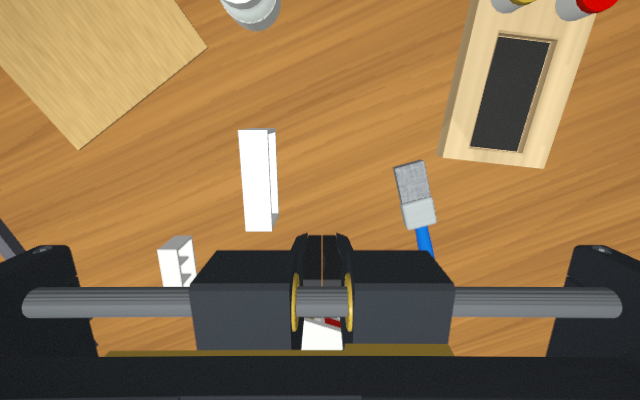

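The wrist view shows the tray top face at (238–278, 130–231). That matches my projected corners to about 2 px, so I'll descend and push it over.

Emit:
drive_tool([
  [[0,0,0],[3.2,0,0],0],
  [[0,0,0],[3.2,0,0],0],
  [[0,0,0],[3.2,0,0],0],
  [[0,0,0],[3.2,0,0],0],
  [[0,0,0],[3.2,0,0],0],
  [[0,0,0],[3.2,0,0],0],
  [[0,0,0],[0,-1.5,0],0],
  [[0,0,0],[0,-1.5,0],0],
  [[0,0,0],[0,-0.5,0],0],
  [[0,0,0],[0,-0.4,0],0],
  [[0,0,0],[0,-0.4,0],0],
  [[0,0,0],[0,-0.4,0],0],
])

```text
clock: 3.87
tool_pos: [0.5408, 0.1371, 0.0589]
eef_rot: [0.694, -0.138, -0.693, -0.139]
contact_force: [-1.0, 0.0, 0.2]
opening: 0.005
```

Emit:
drive_tool([
  [[0,0,0],[0,-0.4,0],0],
  [[0,0,0],[0,-0.4,0],0],
  [[0,0,0],[0,-0.4,0],0],
  [[0,0,0],[0,-0.4,0],0],
  [[0,0,0],[0,-0.4,0],0],
  [[0,0,0],[0,-0.4,0],0],
  [[0,0,0],[0,-0.3,0],0],
  [[0,0,0],[0,0,0],0],
  [[0,0,0],[0,0,0],0],
])

```text
clock: 4.62
tool_pos: [0.5506, 0.1621, 0.0576]
eef_rot: [-0.693, 0.138, 0.693, 0.138]
contact_force: [1.0, -0.6, -0.7]
opening: 0.004
```

Run:
```python
from h import *
plan([.52,.094,.06],67.4)
s=snap('top'); save(s,'t1.png')
```

```text
clock 4.62 pos [0.5506 0.1621 0.0576] open 0.004 f [ 1.  -0.6 -0.7] yaw -112.6 q7 -2.21
shift cm (now axes) [-0.24  7.46  0.22]
turn 67.4 [-180.    0.    0.] shift after turn [-0.24 -7.46 -0.21]
turn 247.4 [ 0.  0. -0.] shift after turn [-0.24  7.46  0.21]
```

View pics/t1.png

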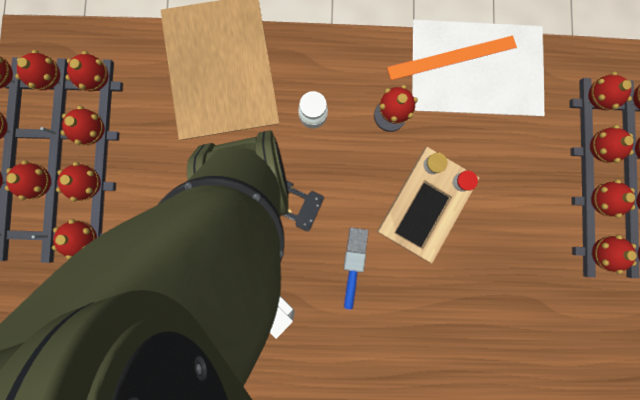

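The arm hides the tray from the top camera, so I'll lift and look with the wrist camera.

Emit:
drive_tool([
  [[0,0,0],[-3,0,0],3],
  [[0,0,0],[-3,0,0],6],
  [[0,0,0],[-3,0,0],8.6],
  [[0,0,0],[-3,0,0],8.6],
  [[0,0,0],[-3,0,0],8.6],
  [[0,0,0],[-2,0,0],8.6],
  [[0,0,0],[0,0,0],8.6],
  [[0,0,0],[0,0,0],8.6],
])

```text
clock: 5.33
tool_pos: [0.551, 0.1617, 0.2286]
eef_rot: [0.694, -0.138, -0.693, -0.139]
contact_force: [0.6, -0.2, -0.2]
opening: 0.589
```

Run:
```python
from h import *
import pickle
plan([.566,.207,.06],67.4)
s=snap('wrist'); save(s,'w2.png'); pickle.dump(s,open('w2.pkl','wb'))
```

```text
clock 5.33 pos [0.551  0.1617 0.2286] open 0.589 f [ 0.6 -0.2 -0.2] yaw -112.6 q7 -2.23
shift cm (now axes) [16.87 -4.73  0.38]
turn 67.4 [1.8e+02 1.0e-01 1.0e-01] shift after turn [16.86  4.75 -0.36]
turn 247.4 [-0.  -0.1  0.1] shift after turn [16.86 -4.75  0.36]
```

View pics/w2.png

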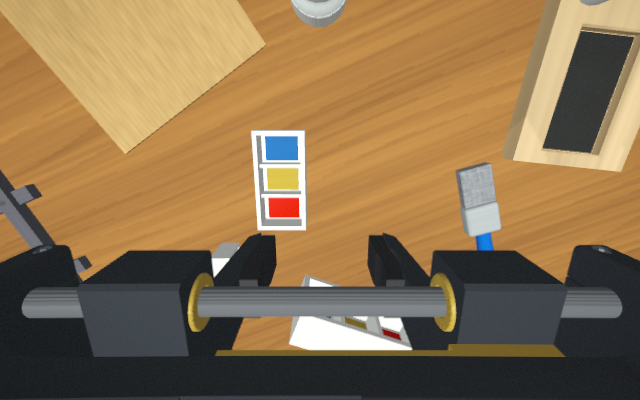

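The tray now lies open side up, with its rim at (251,131), (304,130), (306,230) and (258,230). The large tray at (350,310) and the brush at (480,205) are clear.

Run:
```python
from h import *
import pickle
from scipy.optimize import least_squares
s=pickle.load(open('w2.pkl','rb'))
uv=np.array([[251,131],[304.5,130],[306.5,230.5],[258,230.5]])
w=np.array([world(s,p,.032)[:2] for p in uv]); print(w.round(4),np.linalg.norm(np.roll(w,-1,0)-w,axis=1))
def cor(p,L,W,z):
    c,d=np.cos(p[2]),np.sin(p[2]); B=np.array([[1,1],[1,-1],[-1,-1],[-1,1]])*[L/2,W/2]
    return np.c_[B@np.array([[c,d],[-d,c]])+p[:2],np.full(4,z)]
f=least_squares(lambda p:(proj(s,cor(p,.12,.06,.032))-uv).ravel(),[w[:,0].mean(),w[:,1].mean(),-.4]); print('tray',f.x[:2].round(4),np.degrees(f.x[2]),f.fun.round(1))
a=np.degrees(f.x[2])+90
plan([*f.x[:2],.029],a)
# pocket refine in the top image with the caddy outline corners
t=pickle.load(open('top0.pkl','rb'))
hsv=cv2.cvtColor(t['color'],cv2.COLOR_RGB2HSV); d=(hsv[...,2]<60).astype(np.uint8)
n,l,_,_=cv2.connectedComponentsWithStats(d); M=(l==l[215,421])
ys,xs=np.where(M); b=cv2.boxPoints(cv2.minAreaRect(np.stack([xs,ys],1).astype(np.float32))); 
W=np.array([world(t,p,.012)[:2] for p in b]); print(np.linalg.norm(np.roll(W,-1,0)-W,axis=1).round(3))
tc=[[427.5,147.5],[480,177],[433,263],[379,233.5]]
q=np.array([world(t,p,.024)[:2] for p in tc]); print(q.round(3),np.linalg.norm(np.roll(q,-1,0)-q,axis=1).round(3),q.mean(0))
```

```text
[[0.635  0.2141]
 [0.6128 0.1579]
 [0.5002 0.2043]
 [0.5234 0.2601]] [0.06044953 0.12183399 0.06046564 0.12068151]
tray [0.568 0.209] -22.28389136914526 [ 0.1  0.1 -0.3  0.8 -0.1 -0.7  0.2 -0.4]
clock 5.38 pos [0.5502 0.1616 0.2274] open 0.63 f [ 0.2 -0.4 -1. ] yaw -112.6 q7 -2.23
shift cm (now axes) [19.83 -5.08  0.17]
turn 67.71610863085473 [ 1.797e+02 -1.000e-01 -0.000e+00] shift after turn [19.84  5.06 -0.16]
turn 247.71610863085473 [-0.3  0.  -0. ] shift after turn [19.84 -5.06  0.16]
[0.122 0.062 0.122 0.061]
[[ 0.666 -0.159]
 [ 0.606 -0.273]
 [ 0.422 -0.173]
 [ 0.481 -0.058]] [0.129 0.21  0.129 0.211] [ 0.54381811 -0.16572682]
```

Emit:
drive_tool([
  [[0,0,0],[1.5,-1.7,0.06],8.7],
  [[0,0,0],[1.5,-1.7,0.05],8.7],
  [[0,0,0],[1.5,-1.66,0.05],8.7],
  [[0,0,0],[2,0,0],8.7],
  [[0,0,0],[2,0,0],8.7],
  [[0,0,0],[2,0,0],8.7],
  [[0,0,0],[2,0,0],8.7],
  [[0,0,0],[2,0,0],8.7],
  [[0,0,0],[2,0,0],8.7],
  [[0,0,0],[2,0,0],8.7],
  [[0,0,0],[1.5,0,0],8.7],
  [[0,0,0],[0,0,0],8.7],
])

```text
clock: 6.38
tool_pos: [0.5654, 0.2081, 0.0234]
eef_rot: [-0.691, 0.14, 0.696, 0.137]
contact_force: [0.8, 0.3, -0.4]
opening: 0.983
```

Emit:
drive_tool([
  [[0,0,0],[0,0,0],6.5],
  [[0,0,0],[0,0,0],5.5],
  [[0,0,0],[0,0,0],5],
  [[0,0,0],[0,0,0],4.5],
  [[0,0,0],[0,0,0],4.5],
  [[0,0,0],[0,0,0],4.5],
  [[0,0,0],[0,0,0],4.5],
  [[0,0,0],[0,0,0],4.5],
], force=12)

```text
clock: 7.05
tool_pos: [0.5692, 0.2095, 0.0288]
eef_rot: [0.694, -0.138, -0.693, -0.139]
contact_force: [-0.4, -0.2, 5.9]
opening: 0.682
```

Emit:
drive_tool([
  [[0,0,0],[-0.5,0,0],4.5],
  [[0,0,0],[-1,0,0],4.5],
  [[0,0,0],[-1.5,0,0],4.5],
  [[0,0,0],[-2,0,0],4.5],
  [[0,0,0],[-2,0,0],4.5],
  [[0,0,0],[-2,0,0],4.5],
  [[0,0,0],[-1,0,0],4.5],
  [[0,0,0],[0,0,0],4.5],
])

```text
clock: 7.72
tool_pos: [0.5701, 0.2098, 0.1304]
eef_rot: [0.695, -0.138, -0.692, -0.139]
contact_force: [0.5, 0.3, -0.9]
opening: 0.68
```

Run:
```python
from h import *
plan([.5225,-.153,.127],-28.7+90)
```

```text
clock 7.72 pos [0.5701 0.2098 0.1304] open 0.68 f [ 0.5  0.3 -0.9] yaw -112.6 q7 -2.28
shift cm (now axes) [ 0.25 35.33 -9.53]
turn 61.3 [-173.9   -0.3   -0.3] shift after turn [  0.34 -34.11  13.25]
turn 241.3 [ 6.1 -0.2  0.2] shift after turn [  0.34  34.11 -13.25]
```

Emit:
drive_tool([
  [[6.1,-0.2,0.2],[0,0,0],4.5],
  [[0,0,0],[0,1.6,-0.6],4.5],
  [[0,0,0],[0,3.2,-1.25],4.5],
  [[0,0,0],[0,3.6,-1.4],4.5],
  [[0,0,0],[0,3.6,-1.4],4.5],
  [[0,0,0],[0,3.6,-1.4],4.5],
  [[0,0,0],[0,3.6,-1.4],4.5],
  [[0,0,0],[0,3.6,-1.4],4.5],
  [[0,0,0],[0,3.6,-1.4],4.5],
  [[0,0,0],[0,3.6,-1.4],4.5],
  [[0,0,0],[0,2.7,-1.05],4.5],
  [[0,0,0],[0,1.4,-0.55],4.5],
])

```text
clock: 8.72
tool_pos: [0.5191, -0.159, 0.1277]
eef_rot: [-0.682, 0.179, 0.687, 0.175]
contact_force: [0.2, 0.0, -2.0]
opening: 0.682
```

Emit:
drive_tool([
  [[0,0,0],[0,0,0],4.5],
  [[0,0,0],[0,0,0],4.5],
  [[0,0,0],[0,0,0],4.5],
])

```text
clock: 8.97
tool_pos: [0.5213, -0.1515, 0.1279]
eef_rot: [-0.683, 0.175, 0.687, 0.174]
contact_force: [0.2, -0.4, -1.2]
opening: 0.68
```

Run:
```python
from h import *
import pickle
plan([.5225,-.153,.06],-28.7+90)
a=snap('wrist'); b=snap('scene'); pickle.dump((a,b),open('w3.pkl','wb'))
A=cv2.resize(a['color'][:260,150:450],None,fx=1.3,fy=1.3); B=cv2.resize(b['color'][190:390,130:330],(400,400))
im=np.zeros((400,800,3),np.uint8); im[:338,:390]=A; im[:,400:]=B
cv2.imwrite('pics/w3.png',im[:,:,::-1])
```

```text
clock 8.97 pos [ 0.5213 -0.1515  0.1279] open 0.68 f [ 0.2 -0.4 -1.2] yaw -118.6 q7 -1.85
shift cm (now axes) [ 6.79  0.05 -0.21]
turn 61.3 [-179.9    0.2    0.4] shift after turn [ 6.79 -0.07  0.18]
turn 241.3 [ 0.1  0.3 -0.1] shift after turn [ 6.79  0.07 -0.18]
```

View pics/w3.png

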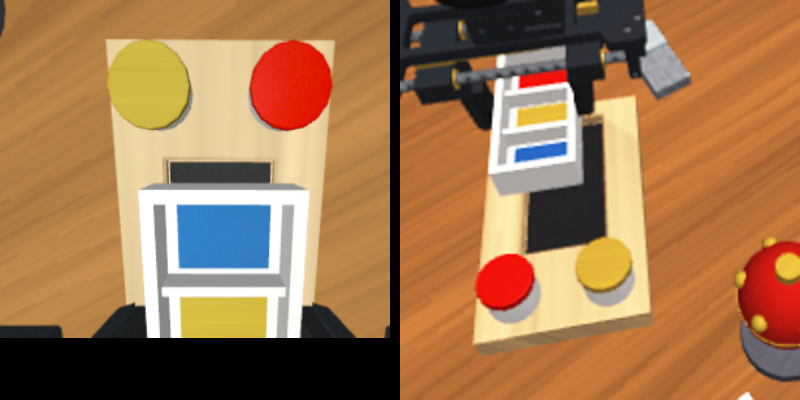

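The left half shows the tray level in the grip, its far rim at (140–308,190), with the pocket's far edge ahead at (165–273,159). I'll compute the offset from these points.

Run:
```python
from h import *
import pickle
a,b=pickle.load(open('w3.pkl','rb'))
o=lambda x,y:(x/1.3+150,y/1.3)
T=[world(a,o(*p),.1311)[:2] for p in((140,189),(308,189))]
M=[world(a,o(*p),.024)[:2] for p in((164,158),(274,158))]
C=[world(a,o(*p),.024)[:2] for p in((106,40),(334,40))]
for n,(l,rr),back in(('tray',T,.06),('mouth',M,.066),('caddy',C,.13)):
    d=rr-l; L=np.linalg.norm(d); d/=L; f=np.array([-d[1],d[0]]); print(n,L.round(4),'heading',np.degrees(np.arctan2(f[1],f[0])).round(1),'centre',((l+rr)/2-back*f).round(4))
```

```text
tray 0.0587 heading -28.6 centre [ 0.5212 -0.1509]
mouth 0.0681 heading -28.6 centre [ 0.5246 -0.1499]
caddy 0.1295 heading -28.5 centre [ 0.5245 -0.1509]
```

Emit:
drive_tool([
  [[0,0,0],[1,-0.1,-0.25],4.5],
  [[0,0,0],[1.5,0,0],4.5],
  [[0,0,0],[1.5,0,0],4.5],
  [[0,0,0],[1.2,0,0],4.5],
  [[0,0,0],[0.8,0,0],4.5],
  [[0,0,0],[0.6,0,0],4.5],
  [[0,0,0],[0.4,0,0],4.5],
  [[0,0,0],[0.4,0,0],4.5],
  [[0,0,0],[0.4,0,0],4.5],
  [[0,0,0],[0.4,0,0],4.5],
  [[0,0,0],[0,0,0],4.5],
  [[0,0,0],[0,0,0],4.5],
])

```text
clock: 10.07
tool_pos: [0.5235, -0.1539, 0.0466]
eef_rot: [-0.684, 0.176, 0.687, 0.174]
contact_force: [-0.3, -0.1, -1.0]
opening: 0.681
```

No contact and the tray underside should now be inside the pocket, so I'll lower the last 5–6 mm.

Emit:
drive_tool([
  [[0,0,0],[0.3,0,0],4.5],
  [[0,0,0],[0.2,0,0],4.5],
  [[0,0,0],[0.1,0,0],4.5],
  [[0,0,0],[0,0,0],4.5],
  [[0,0,0],[0,0,0],4.5],
])

```text
clock: 10.48
tool_pos: [0.5235, -0.154, 0.0407]
eef_rot: [-0.684, 0.176, 0.686, 0.174]
contact_force: [-0.3, 0.6, 1.8]
opening: 0.683
```

Run:
```python
from h import *
plan([.524,-.1515,.041],-28.6+90)
b=snap('scene'); a=snap('wrist')
A=cv2.resize(a['color'][:260,150:450],None,fx=1.3,fy=1.3); B=cv2.resize(b['color'][190:390,130:330],(400,400))
im=np.zeros((400,800,3),np.uint8); im[:338,:390]=A; im[:,400:]=B
cv2.imwrite('pics/w4.png',im[:,:,::-1])
```

```text
clock 10.48 pos [ 0.5235 -0.154   0.0407] open 0.683 f [-0.3  0.6  1.8] yaw -118.7 q7 -1.85
shift cm (now axes) [-0.03 -0.24  0.08]
turn 61.4 [179.9  -0.3  -0.3] shift after turn [-0.03  0.24 -0.08]
turn 241.4 [-0.1  0.2 -0.2] shift after turn [-0.03 -0.24  0.08]
```

View pics/w4.png

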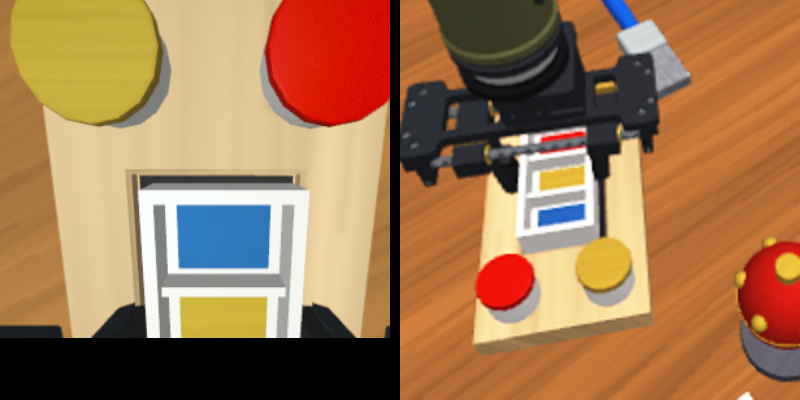

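The tray appears to be in the pocket, slightly right of centre, at the expected height (TCP 0.0407 against 0.0408). Releasing and rising.

Emit:
drive_tool([
  [[0,0,0],[0,0,0],6.5],
  [[0,0,0],[0,0,0],7],
  [[0,0,0],[0,0,0],7.8],
  [[0,0,0],[0,0,0],7.8],
  [[0,0,0],[-0.5,0,0],7.8],
  [[0,0,0],[-1.5,0,0],7.8],
  [[0,0,0],[-3,0,0],7.8],
  [[0,0,0],[-3.5,0,0],7.8],
  [[0,0,0],[-3.5,0,0],7.8],
  [[0,0,0],[-3.5,0,0],7.8],
  [[0,0,0],[-1,0,2],7.8],
  [[0,0,0],[0,0,3],7.8],
])

```text
clock: 11.58
tool_pos: [0.4844, -0.1312, 0.2093]
eef_rot: [0.688, -0.177, -0.682, -0.175]
contact_force: [0.7, 0.5, -0.3]
opening: 0.883
```

Emit:
drive_tool([
  [[0,0,0],[0,0,2],7.8],
  [[0,0,0],[0,0,0],7.8],
  [[0,0,0],[0,0,0],7.8],
])

```text
clock: 11.83
tool_pos: [0.4623, -0.1197, 0.2063]
eef_rot: [-0.684, 0.176, 0.687, 0.174]
contact_force: [0.8, -0.7, 0.0]
opening: 0.884
```

Run:
```python
from h import *
import pickle
plan([.524,-.1515,.041],-28.6+90)
b=snap('scene'); a=snap('wrist'); pickle.dump((a,b),open('w5.pkl','wb'))
A=cv2.resize(a['color'][:260,170:470],None,fx=1.3,fy=1.3); B=cv2.resize(b['color'][190:390,130:330],(400,400),interpolation=cv2.INTER_CUBIC)
im=np.zeros((400,800,3),np.uint8); im[:338,:390]=A; im[:,400:]=B
cv2.imwrite('pics/w5.png',im[:,:,::-1])
```

```text
clock 11.83 pos [ 0.4623 -0.1197  0.2063] open 0.884 f [ 0.8 -0.7  0. ] yaw -118.6 q7 -1.89
shift cm (now axes) [16.51 -0.23 -6.99]
turn 61.4 [180.   -0.3  -0.3] shift after turn [16.53  0.16  6.94]
turn 241.4 [-0.   0.2 -0.2] shift after turn [16.53 -0.16 -6.94]
```

View pics/w5.png

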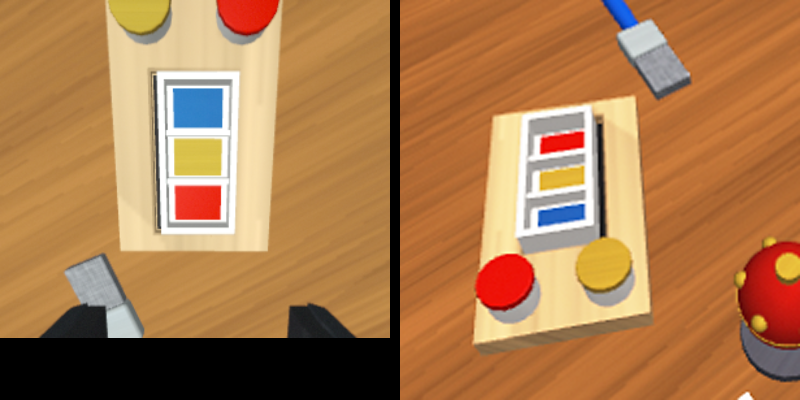

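The tray is open side up in the pocket, against its -y side, with a gap on the left at (156,150). I'll check level and depth by fitting the rim corners in both views.

Run:
```python
from h import *
import pickle
from scipy.optimize import least_squares
a,b=pickle.load(open('w5.pkl','rb'))
h=np.radians(-28.6); f=np.array([np.cos(h),np.sin(h),0]); l=np.array([-f[1],f[0],0]); up=np.array([0,0,1.])
F=np.stack([f,l,up],1); P0=np.array([.524,-.1515,.012])
cor=np.array([[.06,.03,.032],[.06,-.03,.032],[-.06,-.03,.032],[-.06,.03,.032]])
pts=lambda p:P0+(F@(p[:3,None]+R.from_rotvec(p[3:]).as_matrix()@cor.T)).T
ims=[]
sc=[(a,(215,25,390,205),3),(b,(180,230,250,320),5)]
for name,p in(('flat',np.array([0,-.003,0,0,0,0])),('tilt',np.array([0,-.006,.005,-.17,0,0]))):
  for s,(x0,y0,x1,y1),k in sc:
    im=cv2.resize(s['color'][y0:y1,x0:x1,::-1],None,fx=k,fy=k,interpolation=cv2.INTER_CUBIC)
    q=((proj(s,pts(p))+.5-[x0,y0])*k).astype(np.int32); cv2.polylines(im,[q],True,(0,255,0) if name=='flat' else (255,0,255),1); ims.append(im)
H=[np.vstack([cv2.copyMakeBorder(cv2.resize(i,None,fx=.55 if n%2==0 else .65,fy=.55 if n%2==0 else .65) if 0 else i[:,:],0,0,0,0,cv2.BORDER_CONSTANT)]) for n,i in enumerate(ims)]
C=np.zeros((1000,900,3),np.uint8)
C[:ims[0].shape[0],:ims[0].shape[1]]=ims[0]; C[:450,530:880]=ims[1]
cv2.imwrite('pics/f.png',C[:545,:890][:, :][:, ::1]) ; C=cv2.resize(C[:545,:890],(800,490)); cv2.imwrite('pics/f.png',C)
# numeric fit
W=np.array([(157,71.5),(239.5,71.5),(235,234),(161,234)])/1.3+[170,0]
S=np.array([(592+6,222),(518,236),(529,113),(592,104)])/2+[130,190]
S=np.array([(596,222),(517,236),(526,112),(592,105)])/2+[130,190]
g=least_squares(lambda p:np.r_[(proj(a,pts(p))-W).ravel(),(proj(b,pts(p))-S).ravel()],np.zeros(6),x_scale=[.01]*3+[.1]*3)
print((g.x[:3]*1000).round(1),g.x[3:].round(3),g.fun.round(1))
```

```text
[-114.   250.5 -541.1] [ 0.179  0.157 -0.071] [ -64.4   80.4 -106.4   82.  -103.8   -1.9  -68.    -2.9  -86.    46.4
  -66.9   42.8  -76.5   64.   -90.4   64.2]
```

View pics/f.png

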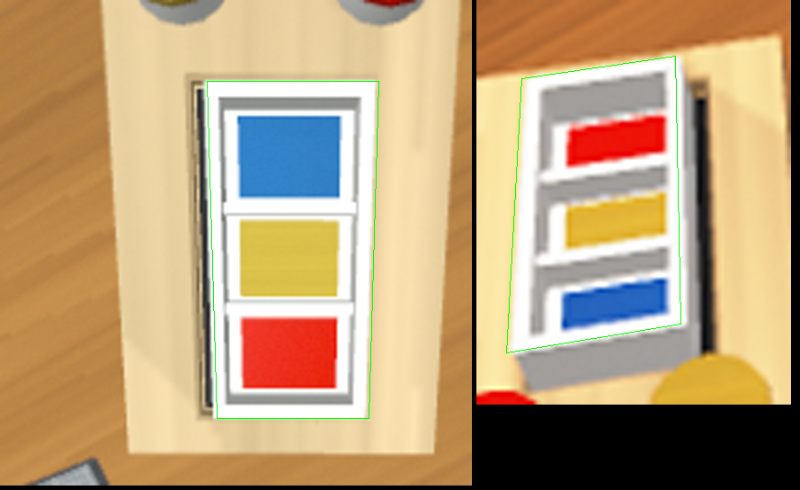

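The flat, fully seated model (green) matches the rim to about 1 px in both views. The hand-read numeric fit failed to converge (residuals up to 106 px), probably because my corner order was wrong, so I'm disregarding it. Handing in.

```bash
python3 -c "
from plant import r
print(r.finish_job(), r.get_state()['clock'])"
```

```text
the job is handed in; nothing more can be done
the job is handed in; nothing more can be done
```

The middle-sized tray is in the caddy's pocket, open side up and released. I handed the job in at about 12 s of the 51 s allowed; no verdict was reported.

**What I did:** I tipped the standing tray onto its underside by pushing its top rim with closed fingers. Then I gripped it across its 60 mm width, lowered it into the pocket, let go and moved the arm clear.

**Checks that agreed:**
- A model of the tray lying level on the pocket floor, 3 mm off centre towards the pocket's -y side (limit 9 mm), matched the rim to about 1 px in both the wrist and scene views.
- The tool height when it seated was 40.7 mm, against 40.8 mm expected.

**Checks that failed or disagreed:**
- The numeric six-axis fit of the tray's final pose did not converge, probably because I gave the corners in the wrong order. I ignored it and relied on the overlay.
- The top and wrist cameras placed the pocket 2–3 mm apart, which is within the fit.

I never moved the arm near the jar or the bauble, and passed above the brush. The last views show the bauble and brush standing as before. The jar was last seen undisturbed just after the tray was tipped. I did not measure any of the three at the end.

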